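# Find the loaded case by heft and put it on the check scale

### The job

Three look-alike cases with orange grips sit nested on top of blue trays under the fume pipe; only one of them has a control unit inside and is clearly heavier. Feel which one by lifting, take that case off its tray and set it down gently on the steel scale pan, centred and square with the pan, and let go. The two light cases must end fully seated in their own trays; keep every case upright, do not knock the fume pipe, and do not disturb the trays or the other things on the bench.

Things in the scene. Friction and masses are not known exactly. Their poses are not given: they have to be found in the camera images.
- tray_a: Lower item of the left (+y) pile: loose blue open tray, 120 (x) x 100 (y) x 50 mm high, walls 5 mm, 0.5 kg. Origin: centre of its underside, z up.
- seat_a (a point): Where the underside centre of case_a is when fully nested: on tray_a's axis, 38 mm above the tray's origin; axes as the tray's. The case's foot goes 12 mm down into the tray's mouth with 3 mm play all round.
- case_a: Upper item of the left (+y) pile: closed grey case, black lid, orange grip, nested in tray_a with the same yaw; all three look alike. Origin: centre of its underside; x along its length. Foot 104 x 84 x 12 mm, body 120 (x) x 100 (y) mm from 12 to 54 mm up, its shoulder on the tray's rim. Empty 0.24 to 0.31 kg; the single loaded one, different from start to start, 0.56 to 0.75 kg, centred.
- grip_a (a point): Point to grasp case_a, 81 mm above its origin, axes as the case's. The upright grip block is 60 mm along x, 14 mm thick along y, from 54 to 90 mm above the case's origin. Closing across y with the tool leaned about y keeps the pads flat on it.
- tray_b: Lower item of the middle pile: loose blue open tray, 120 (x) x 100 (y) x 50 mm high, walls 5 mm, 0.5 kg. Origin: centre of its underside, z up.
- seat_b (a point): Where the underside centre of case_b is when fully nested: on tray_b's axis, 38 mm above the tray's origin; axes as the tray's. The case's foot goes 12 mm down into the tray's mouth with 3 mm play all round.
- case_b: Upper item of the middle pile: closed grey case, black lid, orange grip, nested in tray_b with the same yaw; all three look alike. Origin: centre of its underside; x along its length. Foot 104 x 84 x 12 mm, body 120 (x) x 100 (y) mm from 12 to 54 mm up, its shoulder on the tray's rim. Empty 0.24 to 0.31 kg; the single loaded one, different from start to start, 0.56 to 0.75 kg, centred.
- grip_b (a point): Point to grasp case_b, 81 mm above its origin, axes as the case's. The upright grip block is 60 mm along x, 14 mm thick along y, from 54 to 90 mm above the case's origin. Closing across y with the tool leaned about y keeps the pads flat on it.
- tray_c: Lower item of the right (-y) pile: loose blue open tray, 120 (x) x 100 (y) x 50 mm high, walls 5 mm, 0.5 kg. Origin: centre of its underside, z up.
- seat_c (a point): Where the underside centre of case_c is when fully nested: on tray_c's axis, 38 mm above the tray's origin; axes as the tray's. The case's foot goes 12 mm down into the tray's mouth with 3 mm play all round.
- case_c: Upper item of the right (-y) pile: closed grey case, black lid, orange grip, nested in tray_c with the same yaw; all three look alike. Origin: centre of its underside; x along its length. Foot 104 x 84 x 12 mm, body 120 (x) x 100 (y) mm from 12 to 54 mm up, its shoulder on the tray's rim. Empty 0.24 to 0.31 kg; the single loaded one, different from start to start, 0.56 to 0.75 kg, centred.
- grip_c (a point): Point to grasp case_c, 81 mm above its origin, axes as the case's. The upright grip block is 60 mm along x, 14 mm thick along y, from 54 to 90 mm above the case's origin. Closing across y with the tool leaned about y keeps the pads flat on it.
- duct: Fixed white fume pipe over the piles, 60 mm thick (black collars 74), along its own y, 620 mm long, axis 280 mm up and 20 mm along +x of its origin, which is on the table; posts 28 mm thick at y = +-310 mm. Piles stand within 12 mm of its y axis, grips 160 mm below the pipe: a vertical gripper does not fit; one leaned 40 degrees, body on the robot's side, does.
- scale: Fixed grey sprung scale, base 150 (x) x 135 (y) x 36 mm with a 28 mm high display box sticking out 23 mm towards -x, and a flat steel pan above it. Origin: centre of the underside; yaw within 0.3 rad of the robot's x axis.
- pan_top (a point): Centre of the upper face of the scale's steel pan (150 along x by 130 along y mm, no rim), 66 mm above the table when empty; moves with the pan; axes as the scale's.
- pan (a joint): How far the pan has sunk, m: 0 empty, stop at 0.020. Spring 400 N/m (2.5 mm per N), damped: an empty case sinks it 6 to 8 mm, the loaded case 13.5 to 19 mm.
- meter: Bystander: loose yellow multimeter lying flat, 150 x 85 x 35 mm. Origin: centre of the underside.
- spool: Bystander: loose white solder spool standing upright, 60 mm diameter, 50 mm high. Origin: centre of the underside.
- flux: Bystander: loose blue flux bottle, 52 mm diameter, 120 mm high. Origin: centre of the underside.
- connectors: Bystander: loose yellow open bin, 120 x 90 x 50 mm. Origin: centre of the underside.
- driver: Bystander: loose screwdriver with a red handle, lying on the table in front of the robot, up to 35 mm high. Origin on the underside.
Things that resemble listed ones, but are neither listed nor needed, are in the scene too. What is shaped like the case_c but green or pink is not meant. What is shaped like the tray_a but turquoise is not meant.

How it is judged:
By the outcome, as a careful person would: the job done as asked, in the order asked, and still so for the second after the job is handed in, with the robot touching nothing.
It also fails if it takes over 64 s, if anything falls off the work surface, if the arm or the gripper's body presses on something with over 40 N, if the wrist force passes 120 N, or if a joint passes its speed limit or range.

### The arm

A 6-joint arm with a two-finger parallel gripper is mounted at the origin on the work surface. World frame = base frame: x ahead of the robot, y to its left, z up, the work surface at z = 0. Lengths are in m, angles in rad, forces in N, time in s.
With the tool pointing down it reaches from about 0.275 to 0.75 m from the base axis. Payload 10.2 kg.
Tool frame: the origin (TCP) lies midway between the tips of the shut fingers; the grasp point (between the pads) lies 19 mm behind it (env.hold_point_z is the distance from the TCP to the grasp point, in m); x points along the fingers, z is the direction in which the jaws open and shut, and the axes are right-handed (so a half turn about x gives the same grasp; the last joint's range is limited). The gripper opens to 85 mm and grips with 20 to 120 N. Pads are 22 mm wide; open, the fingers measure 114 mm over their backs; the gripper's body (76 mm by 85 mm) begins 54 mm behind the grasp point. The pads swing forward as they close: fully open they stand 13 mm farther back than shut.
Start: joints at [-1.414, 0.313, 1.498, -0, 1.331, -0.223], TCP at [0.195, -0.488, 0.231] pointing down, gripper open.
Joint ranges: [-2.94, 2.94], [-0.97, 2.17], [0.19, 2.56], [-1.23, 4.37], [0.02, 3.11], [-2.88, 2.88]. Speed limits (rad/s): [2.39, 2.39, 3.01, 3.14, 3.14, 3.14].

### API

Orientations are given as a unit quaternion [x, y, z, w].
In Python, from bench import env, kinematics, monitor, eyes, job gives the robot as it stands. The module is installed in compiled form; this text tells all that it offers. Calls block until the motion is done:
- env.reach(position, orientation): joint-space move of the TCP to a pose.
- env.movel(position, velocity=0.15, frame=None, guard=None): straight line of the TCP; frame=None keeps the orientation; velocity is the mean speed in m/s. With guard (N) it stops when the force on the tool has changed by that much, and returns True; else False.
- env.set_joints(angles): joint-space move.
- env.release() and env.close_gripper(effort=None): open the fingers fully, or close them until they stop; effort is the grip in N (None keeps the last).
- env.hold(seconds).
- kinematics.ik(position, orientation): joint angles nearest the present ones, or None.
- monitor.sense(): the state.
- eyes.grab_frame(name): name is "side" or "top"; returns a dict with "frame" (384x512x3 uint8, red, green, blue), "mtx" (3x3 intrinsics, pixels), "k1" (the pictures are not rectified: a ray, as slopes to the right and down, at radius r is drawn at 1 + k1 r^2 times it, then the intrinsics apply), "view" (4x4, takes a point from world to camera coordinates). Camera axes: x right, y down, z forward; pixel columns grow to the right and rows downward; lengths in m; the calibration is good to about 2 mm. A picture is of the moment at which its call begins. There is no depth.
A pose or a line that the arm cannot do raises env.MotionError and nothing moves.
- job.hand_in(): hands the job in, once; it reports no verdict.
The state is a dict: "clock": time; "joints": joint angles; "qvel": joint speeds; "joint_efforts": joint torques, N m; "position": TCP position; "ee_rot": TCP orientation; "contact_force": force on the tool from outside, world axes, zero at the start; "ft_torque": the same for the moment, N m; "finger_gap": opening from 0.0 (shut) to 1.0 (fully open).
Only numpy, scipy, OpenCV 4.12 (cv2) and the standard library are available. Lean on these libraries where they do the work, as an engineer would, in place of code of your own. Each camera call takes 0.05 s, during which the arm holds its last target.

## Working session

There is one attempt and no reset: what is moved stays moved. The work goes in short steps, each a Python script; the robot and the scene stay as the last script left them, time stands still between calls to the robot, and variables do not carry over. Pictures are saved under pics/ and viewed, and the job is handed in when it is done.

```bash
mkdir -p pics
python3 - <<'E'
from bench import env, kinematics, monitor, eyes, job
import cv2, numpy as np
print(monitor.sense())
for n in("side","top"):
    f=eyes.grab_frame(n); cv2.imwrite(f"pics/{n}0.png",cv2.cvtColor(f["frame"],cv2.COLOR_RGB2BGR)); np.savez(f"{n}0.npz",**f)
    print(n,f["mtx"],f["k1"],f["view"])
print(env.hold_point_z)
E
```

```text
{'clock': 0.0, 'joints': array([-1.41439503e+00,  3.13453331e-01,  1.49842915e+00, -3.33362609e-05,
        1.33099404e+00, -2.23402247e-01]), 'qvel': array([ 0.00028919,  0.00058488, -0.00018174,  0.00040368, -0.0026888 ,
        0.00057066]), 'joint_efforts': array([ 2.53207996e-03, -4.12272906e+01, -2.59742528e+01, -6.84346037e-05,
        4.12836845e-03, -1.30958583e-05]), 'position': array([ 0.19457659, -0.48733775,  0.23073636]), 'ee_rot': array([ 0.39695149,  0.58571246, -0.39630405,  0.58507567]), 'contact_force': array([-0.47386382,  0.35787402, -0.72845204]), 'ft_torque': array([-0.05100301,  0.00149026, -0.01003516]), 'finger_gap': 0.9982588190170818}
side [[451.13979079   0.         252.12162625]
 [  0.         451.13979079 193.64264579]
 [  0.           0.           1.        ]] -0.07168494903072786 [[-0.69917399 -0.71468468  0.01953309  0.30031288]
 [-0.51083234  0.48025814 -0.71302345  0.33599812]
 [ 0.50020601 -0.50850558 -0.70086804  1.39637051]
 [ 0.          0.          0.          1.        ]]
top [[368.79636214   0.         257.96159733]
 [  0.         368.79636214 192.50988329]
 [  0.           0.           1.        ]] 0.008918802417873458 [[-8.86916731e-03 -9.99957596e-01 -2.47890351e-03 -5.14508487e-02]
 [-9.87776457e-01  9.14688099e-03 -1.55608503e-01  4.97697969e-01]
 [ 1.55624579e-01  1.06848467e-03 -9.87815696e-01  1.13962273e+00]
 [ 0.00000000e+00  0.00000000e+00  0.00000000e+00  1.00000000e+00]]
0.0187
```

View pics/side0.png

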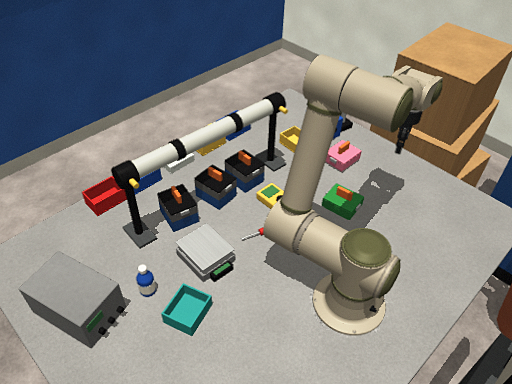

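View pics/top0.png

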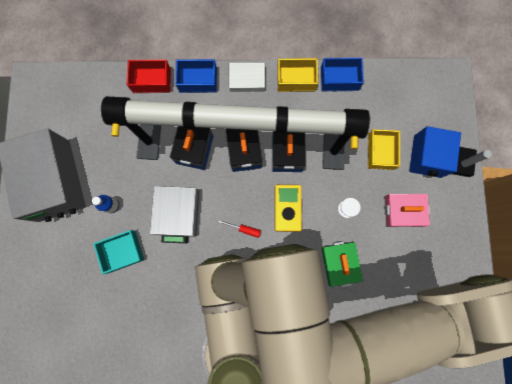

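The side view shows three dark piles under the pipe with grips at about (178,194), (215,173) and (245,156), and the pan at about (205,248). In the top view the grips are at about (189,138), (243,142) and (290,145), with the pan at (175,210). I'll zoom in to check them.

Run:
```python
import cv2
a=cv2.imread("pics/side0.png")[135:285,140:290]; b=cv2.imread("pics/top0.png")[90:250,145:315]
cv2.imwrite("pics/z_s.png",cv2.resize(a,None,fx=4,fy=4,interpolation=cv2.INTER_CUBIC)); cv2.imwrite("pics/z_t.png",cv2.resize(b,None,fx=3.7,fy=3.7,interpolation=cv2.INTER_CUBIC))
```

```text
(no output)
```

View pics/z_s.png

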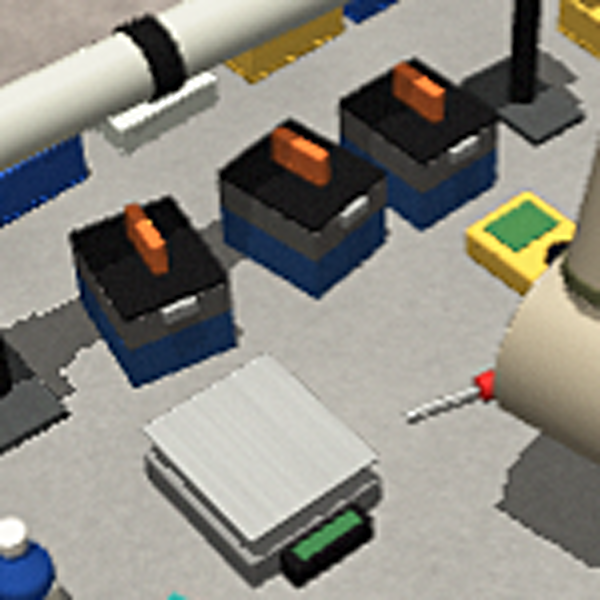

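View pics/z_t.png

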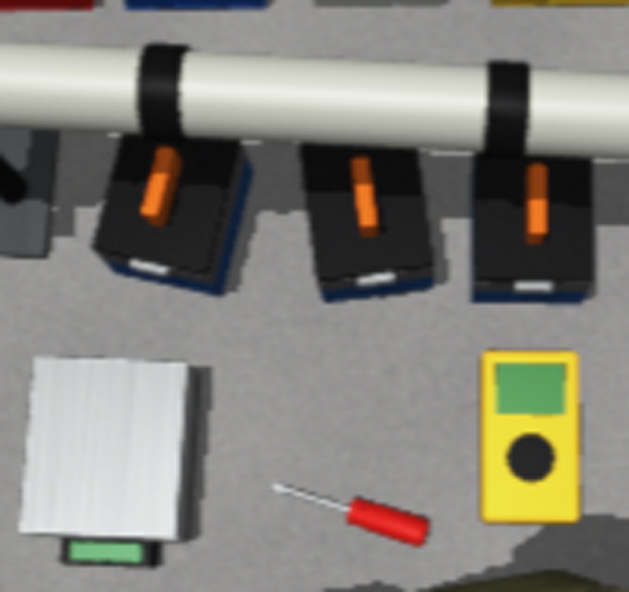

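```bash
cat > h.py <<'E'
import numpy as np, cv2
from scipy.spatial.transform import Rotation as R
class Cam:
    def __init__(s,f):
        s.K=np.array(f["mtx"]);s.k=float(f["k1"]);V=np.array(f["view"]);s.R=V[:3,:3];s.t=V[:3,3];s.C=-s.R.T@s.t;s.D=np.array([s.k,0,0,0.])
    def rays(s,p):
        u=cv2.undistortPoints(np.asarray(p,float).reshape(-1,1,2),s.K,s.D).reshape(-1,2)
        return np.c_[u,np.ones(len(u))]@s.R
    def plane(s,p,z):
        d=s.rays(p);return s.C+d*((z-s.C[2])/d[:,2])[:,None]
    def proj(s,P):
        return cv2.projectPoints(np.asarray(P,float).reshape(-1,1,3),cv2.Rodrigues(s.R)[0],s.t,s.K,s.D)[0].reshape(-1,2)
def tri(c1,p1,c2,p2):
    d1=c1.rays([p1])[0];d2=c2.rays([p2])[0];d1/=np.linalg.norm(d1);d2/=np.linalg.norm(d2)
    s=np.linalg.lstsq(np.c_[d1,-d2],c2.C-c1.C,rcond=None)[0]
    a=c1.C+s[0]*d1;b=c2.C+s[1]*d2
    return (a+b)/2,np.linalg.norm(a-b)
def orange(f):
    h=cv2.cvtColor(f,cv2.COLOR_RGB2HSV);return cv2.inRange(h,(3,150,70),(15,255,255))
E
python3 - <<'E'
from h import *
for n,box in(("side",(140,140,280,230)),("top",(170,110,320,170))):
    f=np.load(n+"0.npz");c=Cam(f);im=f["frame"];x0,y0,x1,y1=box
    m=np.zeros(im.shape[:2],np.uint8);m[y0:y1,x0:x1]=orange(im)[y0:y1,x0:x1]
    print(n,c.C)
    for k in cv2.findContours(m,cv2.RETR_EXTERNAL,cv2.CHAIN_APPROX_NONE)[0]:
        if len(k)<10: continue
        mm=cv2.moments(k); print(len(k),mm['m10']/mm['m00'],mm['m01']/mm['m00'],cv2.boundingRect(k))
        if n=="top":
            P=c.plane(k.reshape(-1,2),0.128); r=cv2.minAreaRect((P[:,:2]*1000).astype(np.float32)); print(r)
    # pan
    im2=cv2.cvtColor(im,cv2.COLOR_RGB2GRAY)
    cv2.imwrite(f"pics/pan_{n}.png",cv2.resize(im2[180:250,145:205] if n=="top" else im2[218:290,170:242],None,fx=8,fy=8,interpolation=cv2.INTER_CUBIC))
    if n=="side": cv2.imwrite("pics/z8.png",cv2.resize(im[145:240,150:270,::-1],None,fx=6.5,fy=6,interpolation=cv2.INTER_CUBIC))
E
```

```text
side [-0.31686327  0.76332539  1.21237997]
37 176.20077972709552 194.41130604288497 (171, 186, 11, 18)
40 214.6315789473684 173.48245614035088 (208, 167, 15, 14)
37 244.26341463414633 157.64552845528453 (238, 151, 13, 15)
top [ 0.3138047  -0.05721872  1.20305572]
46 289.52061855670104 144.57731958762886 (287, 134, 6, 22)
((628.7970581054688, -152.30905151367188), (15.092805862426758, 65.46551513671875), 88.68302154541016)
46 243.0587121212121 142.97727272727272 (240, 132, 7, 22)
((636.2432250976562, -12.631431579589844), (66.13294219970703, 16.97081756591797), 6.040791034698486)
47 187.71959942775393 139.9928469241774 (183, 130, 10, 21)
((646.2666015625, 154.6817626953125), (21.39954948425293, 63.89115905761719), 77.42657470703125)
```

View pics/pan_top.png

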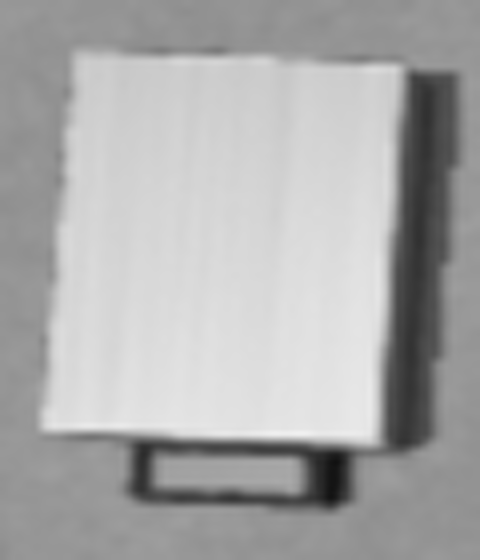

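View pics/pan_side.png

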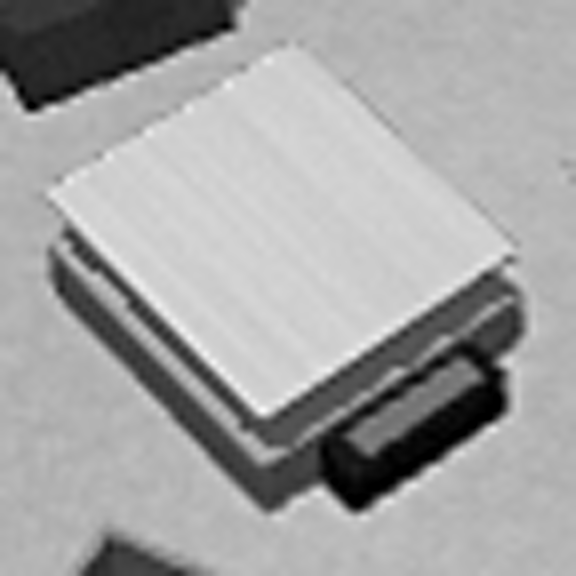

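View pics/z8.png

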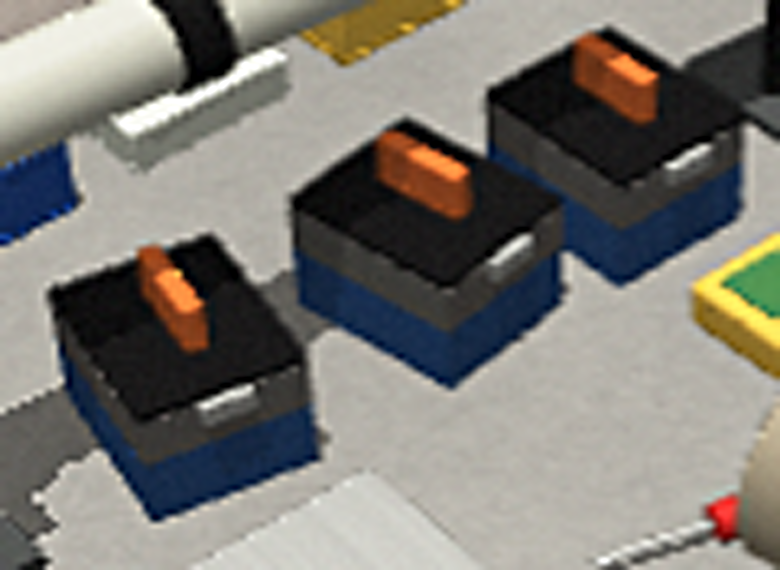

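Run:
```python
from h import *
T=Cam(np.load("top0.npz"));S=Cam(np.load("side0.npz"))
def un(p,s,o): return (np.array(p,float)+.5)/np.array(s)-.5+np.array(o)
pt=un([(74,52),(407,64),(384,445),(42,430)],8,(145,180)); ps=un([(48,192),(290,44),(517,252),(268,418)],8,(170,218))
P=[]
for a,b in zip(pt,ps):
    p,e=tri(T,a,S,b);P.append(p);print(np.round(p*1000,1),round(e*1000,1))
P=np.array(P);print("pan c",P.mean(0))
for n,c,p in(("top",T,pt),("side",S,ps)):
    q=c.plane(p,.066)[:,:2];v=(q[0]-q[3]+q[1]-q[2]);w=q[0]-q[1]+q[3]-q[2]
    print(n,"c",q.mean(0),"yaw",np.arctan2(v[1],v[0]),np.arctan2(-w[0],w[1]),np.linalg.norm(v)/2,np.linalg.norm(w)/2)
L={'A':[(50,290),(212,234),(305,355),(140,420)],'B':[(292,200),(405,120),(562,202),(445,285)],'C':[(487,92),(607,28),(745,105),(622,182)]}
GT={'A':(187.72,139.99),'B':(243.06,142.98),'C':(289.52,144.58)};GS={'A':(176.2,194.41),'B':(214.63,173.48),'C':(244.26,157.65)}
FT={'A':[(95,248),(212,283)],'B':[(322,288),(432,272)],'C':[(472,290),(592,288)]}
for k in L:
    s=un(L[k],(6.5,6),(150,145));q=S.plane(s,.092)[:,:2]
    v=(q[0]-q[3]+q[1]-q[2]);w=q[0]-q[1]+q[3]-q[2]
    print(k,"lid c",q.mean(0),"yaw",np.arctan2(v[1],v[0]),np.arctan2(-w[0],w[1]),np.linalg.norm(v)/2,np.linalg.norm(w)/2)
    print("  grip tri",tri(T,GT[k],S,GS[k]))
    f=un(FT[k],3.7,(145,90))
    print("  front corners",[np.round(tri(T,f[i],S,s[j])[0],4) for i,j in((0,3),(1,2))])
    print("  top front", T.plane(f,.092).round(4)[:,:2].tolist())
```

```text
[515.8 269.6  63.8] 2.4
[512.3 141.2  58.1] 1.2
[363.1 147.4  58. ] 0.9
[368.3 276.8  62.9] 3.1
pan c [0.43985697 0.20874228 0.0606927 ]
top c [0.43962262 0.20793592] yaw -0.04490325934664511 -0.0493791576193729 0.14770969483998583 0.13091677212240432
side c [0.43600157 0.21124846] yaw -0.045209206497141635 -0.04845562086010661 0.1483824830546226 0.12496612125301895
A lid c [0.64636317 0.15918977] yaw -0.23154706173374923 -0.21612353517721591 0.11900315002647709 0.09672572681488564
  grip tri (array([0.65071181, 0.15768157, 0.10811307]), np.float64(0.0024596024700199747))
  front corners [array([0.6056, 0.2163, 0.0833]), array([0.5783, 0.1201, 0.0866])]
  top front [[0.6038, 0.2145], [0.5729, 0.1161]]
B lid c [ 0.6343843  -0.00779146] yaw 0.12090260566241023 0.11715757788932213 0.11759465572167935 0.09622574640018061
  grip tri (array([ 0.64065558, -0.01172546,  0.10772966]), np.float64(0.0003091143477274239))
  front corners [array([0.5724, 0.0273, 0.0858]), array([ 0.5827, -0.0666,  0.0879])]
  top front [[0.5677, 0.0244], [0.5805, -0.0674]]
C lid c [ 0.62938679 -0.15063943] yaw 0.020178118785311276 0.010444528595020998 0.11398668505155987 0.09980005499448602
  grip tri (array([ 0.63455004, -0.15482398,  0.1049976 ]), np.float64(0.0013969072196980494))
  front corners [array([ 0.5661, -0.099 ,  0.095 ]), array([ 0.5658, -0.1981,  0.0997])]
  top front [[0.5649, -0.1006], [0.5656, -0.2005]]
```

```bash
cat >> h.py <<'E'
G={'A':(.647,.157,.119,-.222),'B':(.6365,-.0102,.119,.115),'C':(.630,-.1515,.119,.005)}
PAN=(.438,.2096,-.047)
LEAN=np.radians(40)
def pose(g,yaw,back=0.,flip=1,lean=LEAN):
    "TCP pose so that the grasp point is at g, backed off along the fingers"
    Z=R.from_euler('z',yaw)
    d=Z.apply([np.sin(lean),0,-np.cos(lean)]);z=Z.apply([0,flip,0]);y=np.cross(z,d)
    return np.array(g)+d*(.0187-back),R.from_matrix(np.c_[d,y,z]).as_quat()
E
python3 - <<'E'
from h import *
from bench import env,kinematics,monitor
print(monitor.sense()['clock'])
pts={k:(v[:3],v[3]) for k,v in G.items()}
pts['P']=((PAN[0],PAN[1],.066+.081),PAN[2]); pts['Pup']=((PAN[0],PAN[1],.25),PAN[2])
for k,(g,yw) in pts.items():
  for fl in(1,-1):
    for b in(0,.12):
        q=kinematics.ik(*pose(g,yw,b,fl)); print(k,fl,b,None if q is None else np.round(q,2))
E
```

```text
0.1
A 1 0 [ 0.15  0.55  1.68 -0.77  0.34 -0.54]
A 1 0.12 [ 0.21  0.3   1.78 -0.61  0.48 -0.68]
A -1 0 [ 0.15  0.55  1.68 -0.77  0.34  2.6 ]
A -1 0.12 [ 0.21  0.3   1.78 -0.61  0.48  2.46]
B 1 0 [-0.3   0.47  1.82  0.95  0.32 -2.82]
B 1 0.12 [-0.38  0.17  1.95  0.71  0.49 -2.61]
B -1 0 [-0.3   0.47  1.82  0.95  0.32  0.33]
B -1 0.12 [-0.38  0.17  1.95  0.71  0.49  0.54]
C 1 0 None
C 1 0.12 [-0.64  0.21  1.9   0.78  0.58 -2.78]
C -1 0 [-0.54  0.5   1.78  0.97  0.42  0.21]
C -1 0.12 [-0.64  0.21  1.9   0.78  0.58  0.36]
P 1 0 [ 0.32  0.19  2.15 -1.05  0.27 -0.26]
P 1 0.12 [ 0.42 -0.13  2.17 -0.6   0.53 -0.67]
P -1 0 None
P -1 0.12 [ 0.42 -0.13  2.17 -0.6   0.53  2.47]
Pup 1 0 [ 0.32 -0.    2.03 -0.49  0.51 -0.85]
Pup 1 0.12 [ 0.42 -0.24  1.98 -0.41  0.8  -0.91]
Pup -1 0 [ 0.32 -0.    2.03 -0.49  0.51  2.3 ]
Pup -1 0.12 [ 0.42 -0.24  1.98 -0.41  0.8   2.23]
```

Run:
```python
from h import *
from bench import env,kinematics,monitor
for ld in(30,35,40,45,50):
  for k,g,yw in(('C',G['C'][:3],G['C'][3]),('B',G['B'][:3],G['B'][3]),('P',(PAN[0],PAN[1],.147),PAN[2]),('P16',(PAN[0],PAN[1],.131),PAN[2]),('Pu',(PAN[0],PAN[1],.2),PAN[2])):
    print(ld,k,[None if (q:=kinematics.ik(*pose(g,yw,0,fl,np.radians(ld)))) is None else np.round(q,2).tolist() for fl in(1,-1)])
```

```text
30 C [[-0.51, 0.52, 1.66, 0.49, 0.55, -2.45], [-0.51, 0.52, 1.66, 0.49, 0.55, 0.69]]
30 B [[-0.27, 0.49, 1.71, 0.41, 0.49, -2.28], [-0.27, 0.49, 1.71, 0.41, 0.49, 0.86]]
30 P [[0.29, 0.19, 2.06, -0.41, 0.42, -0.9], [0.29, 0.19, 2.06, -0.41, 0.42, 2.24]]
30 P16 [[0.29, 0.22, 2.08, -0.46, 0.38, -0.85], [0.29, 0.22, 2.08, -0.46, 0.38, 2.29]]
30 Pu [[0.29, 0.1, 2.0, -0.31, 0.57, -1.02], [0.29, 0.1, 2.0, -0.31, 0.57, 2.12]]
35 C [[-0.53, 0.5, 1.72, 0.69, 0.47, -2.66], [-0.53, 0.5, 1.72, 0.69, 0.47, 0.49]]
35 B [[-0.28, 0.48, 1.76, 0.62, 0.39, -2.49], [-0.28, 0.48, 1.76, 0.62, 0.39, 0.65]]
35 P [[0.3, 0.18, 2.11, -0.65, 0.33, -0.66], [0.3, 0.18, 2.11, -0.65, 0.33, 2.48]]
35 P16 [[0.3, 0.22, 2.12, -0.75, 0.29, -0.56], [0.3, 0.22, 2.12, -0.75, 0.29, 2.59]]
35 Pu [[0.3, 0.09, 2.05, -0.45, 0.47, -0.87], [0.3, 0.09, 2.05, -0.45, 0.47, 2.27]]
40 C [None, [-0.54, 0.5, 1.78, 0.97, 0.42, 0.21]]
40 B [[-0.3, 0.47, 1.82, 0.95, 0.32, -2.82], [-0.3, 0.47, 1.82, 0.95, 0.32, 0.33]]
40 P [[0.32, 0.19, 2.15, -1.05, 0.27, -0.26], None]
40 P16 [[0.32, 0.22, 2.17, -1.22, 0.25, -0.08], None]
40 Pu [[0.32, 0.08, 2.1, -0.67, 0.38, -0.65], [0.32, 0.08, 2.1, -0.67, 0.38, 2.49]]
45 C [None, [-0.56, 0.5, 1.83, 1.3, 0.4, -0.12]]
45 B [None, [-0.31, 0.47, 1.87, 1.38, 0.3, -0.12]]
45 P [None, None]
45 P16 [None, None]
45 Pu [[0.34, 0.08, 2.14, -1.01, 0.32, -0.31], [0.34, 0.08, 2.14, -1.01, 0.32, 2.83]]
50 C [[-0.58, 0.51, 1.87, 1.61, 0.43, 2.69], [-0.58, 0.51, 1.87, 1.61, 0.43, -0.45]]
50 B [[-0.32, 0.48, 1.92, 1.8, 0.34, 2.6], [-0.32, 0.48, 1.92, 1.8, 0.34, -0.54]]
50 P [[0.35, 0.21, 2.24, 4.29, 0.33, 0.71], [0.35, 0.21, 2.24, 4.29, 0.33, -2.43]]
50 P16 [[0.35, 0.26, 2.25, 4.15, 0.36, 0.85], [0.35, 0.26, 2.25, 4.15, 0.36, -2.29]]
50 Pu [None, None]
```

Run:
```python
from h import *
f=np.load("top0.npz");T=Cam(f);g=cv2.cvtColor(f["frame"],cv2.COLOR_RGB2HSV)
for c in(150,215,260,320):
    col=g[90:140,c]; r=[90+i for i in range(50) if col[i,1]<50 and col[i,2]>165]; 
    P=T.plane([(c,min(r)-.5),(c,max(r)+.5)],.28); print(c,min(r),max(r),P[:,:2].round(4).tolist(), "mid x",P[:,0].mean().round(4))
S=Cam(np.load("side0.npz"))
```

```text
150 102 119 [[0.7046, 0.2261], [0.6551, 0.2243]] mid x 0.6798
215 105 122 [[0.6947, 0.0548], [0.6453, 0.0543]] mid x 0.67
260 108 125 [[0.6853, -0.0636], [0.6361, -0.0631]] mid x 0.6607
320 111 128 [[0.6755, -0.2209], [0.6264, -0.2192]] mid x 0.6509
```

```bash
sed -i 's/radians(40)/radians(36)/' h.py
cat >> h.py <<'E'
from bench import env,kinematics,monitor,eyes,job
def st(): return monitor.sense()
def force(n=5):
    a=[]
    for _ in range(n): a.append(st()['contact_force']);env.hold(.04)
    return np.mean(a,0)
def snap(tag):
    for n in("side","top"):
        f=eyes.grab_frame(n);np.savez(f"{n}_{tag}.npz",**f);cv2.imwrite(f"pics/{n}_{tag}.png",f["frame"][...,::-1])
def weigh(k,flip=-1):
    g=np.array(G[k][:3]);yw=G[k][3]
    env.reach(*pose(g,yw,.12,flip));print('pre',st()['clock'],st()['position'])
    p,q=pose(g,yw,0,flip)
    print('guard',env.movel(p,velocity=.12,guard=12));F0=force()
    env.close_gripper(40);s=st();print('gap',s['finger_gap'],'closedF',(force()-F0).round(2))
    p=s['position']*0+p
    env.movel(p+[0,0,.008],velocity=.05);env.hold(.3);F1=force()
    print('dF',(F1-F0).round(2),st()['clock'],'pos',st()['position'].round(4),p.round(4));return F1-F0
E
python3 - <<'E'
from h import *
weigh('C'); snap('c1')
E
```

```text
pre 1.9083 [ 0.5704083  -0.15264458  0.2010781 ]
guard False
gap 0.15807902326896967 closedF [-0.03 -0.12  0.27]
dF [ 0.57 -0.2  -2.51] 4.9417 pos [ 0.641  -0.1514  0.1118] [ 0.641  -0.1514  0.1039]
```

```bash
python3 -c "
import cv2
a=cv2.imread('pics/side_c1.png')[100:290,130:330];cv2.imwrite('pics/side_c1z.png',cv2.resize(a,None,fx=3.1,fy=3.1))"
```

```text
(no output)
```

View pics/side_c1z.png

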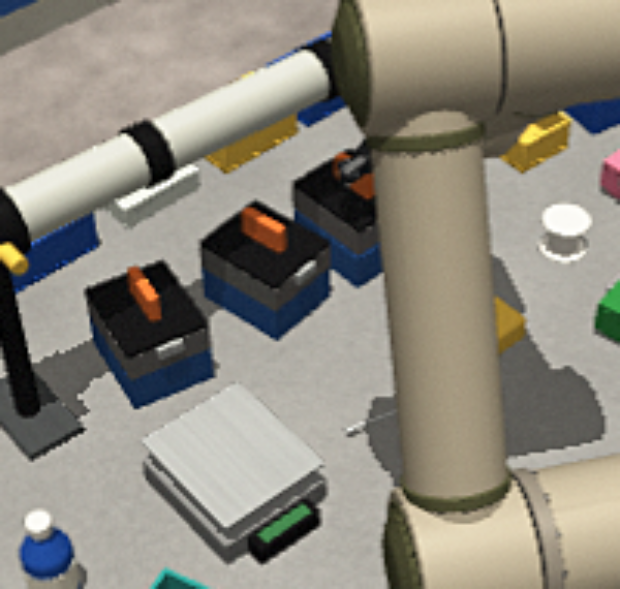

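View pics/top_c1.png

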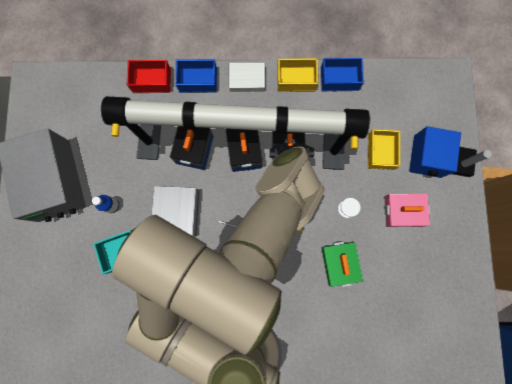

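Gripper is on C's grip; the opening is about 13.4 mm, against a 14 mm block. Lifting C gives 2.5 N, so it is a light case. I'll set it back and weigh B.

```bash
cat >> h.py <<'E'
def putback(k,flip=-1):
    g=np.array(G[k][:3]);yw=G[k][3];p,q=pose(g,yw,0,flip)
    print('down guard',env.movel(p-[0,0,.0005],velocity=.03,guard=8));print('F',force().round(2),st()['position']-p)
    env.release();env.hold(.15)
    env.movel(pose(g,yw,.12,flip)[0],velocity=.15);print('clk',st()['clock'])
E
python3 - <<'E'
from h import *
putback('C'); weigh('B')
E
```

```text
down guard True
F [3.24 0.3  3.37] [ 3.62448544e-04 -6.80723174e-05  5.72296881e-05]
clk 7.3667
pre 7.9667 [ 0.57748517 -0.01679269  0.20044516]
guard False
gap 0.1545471605203644 closedF [-0.22 -1.93 -1.19]
dF [-0.01  0.62 -5.71] 11.0 pos [ 0.6474 -0.0089  0.1118] [ 0.6474 -0.0089  0.1039]
```

B reads 5.7 N, so it is the loaded case. I'll check the transit path before extracting it.

Run:
```python
from h import *
a=np.array([.54,-.0102,.215]);b=np.array([PAN[0],PAN[1],.215])
for n,(g0,y0,g1,y1) in {'out':((.6365,-.0102,.139),.115,a,.115) and (np.array([.6365,-.0102,.139]),.115,a,.115),'across':(a,.115,b,PAN[2]),'down':(b,PAN[2],b-[0,0,.085],PAN[2])}.items():
    for t in np.linspace(0,1,6):
        q=kinematics.ik(*pose(g0+(g1-g0)*t,y0+(y1-y0)*t,0,-1)); print(n,round(t,1),None if q is None else np.round(q,2))
```

```text
out 0.0 [-0.29  0.44  1.76  0.61  0.41  0.67]
out 0.2 [-0.3   0.38  1.81  0.6   0.43  0.67]
out 0.4 [-0.31  0.32  1.85  0.59  0.45  0.68]
out 0.6 [-0.33  0.26  1.89  0.57  0.48  0.69]
out 0.8 [-0.34  0.2   1.92  0.56  0.51  0.7 ]
out 1.0 [-0.36  0.13  1.95  0.54  0.55  0.7 ]
across 0.0 [-0.36  0.13  1.95  0.54  0.55  0.7 ]
across 0.2 [-0.25  0.09  2.01  0.43  0.48  0.92]
across 0.4 [-0.13  0.05  2.04  0.25  0.44  1.2 ]
across 0.6 [0.01 0.04 2.06 0.01 0.42 1.55]
across 0.8 [ 0.16  0.04  2.06 -0.24  0.43  1.93]
across 1.0 [ 0.31  0.06  2.04 -0.45  0.49  2.26]
down 0.0 [ 0.31  0.06  2.04 -0.45  0.49  2.26]
down 0.2 [ 0.31  0.09  2.06 -0.49  0.44  2.31]
down 0.4 [ 0.31  0.12  2.08 -0.55  0.4   2.37]
down 0.6 [ 0.31  0.15  2.1  -0.62  0.36  2.45]
down 0.8 [ 0.31  0.18  2.12 -0.71  0.31  2.55]
down 1.0 [ 0.31  0.22  2.13 -0.83  0.28  2.67]
```

```bash
python3 - <<'E'
from h import *
g=np.array(G['B'][:3]);yw=G['B'][3]
env.movel(pose(g+[0,0,.020],yw,0,-1)[0],velocity=.06);env.hold(.2);print(force(),st()['clock'])
env.movel(pose(g+[-.03,0,.028],yw,0,-1)[0],velocity=.08)
p,q=pose([.54,-.0102,.215],yw,0,-1)
env.movel(p,velocity=.1);print(force(),st()['clock'],st()['finger_gap'])
w=[env]
p,q=pose([PAN[0],PAN[1],.215],PAN[2],0,-1)
env.movel(p,velocity=.1,frame=q);print(st()['clock'],(st()['position']-p).round(4),force())
p,q=pose([PAN[0],PAN[1],.160],PAN[2],0,-1)
env.movel(p,velocity=.08);env.hold(.2);print((st()['position']-p).round(4))
snap('over')
E
python3 -c "
import cv2
a=cv2.imread('pics/side_over.png')[130:300,130:310];cv2.imwrite('pics/side_overz.png',cv2.resize(a,None,fx=3.3,fy=3.3,interpolation=2))
a=cv2.imread('pics/top_over.png')[90:260,120:330];cv2.imwrite('pics/top_overz.png',cv2.resize(a,None,fx=3.5,fy=3.5,interpolation=2))"
```

```text
[ 0.00890598  0.13770757 -6.3220142 ] 11.7583
[ 0.01974649 -0.11272601 -6.10932781] 13.6083 0.15378978191702597
16.1667 [ 0.0001 -0.0002 -0.    ] [-0.34345741 -0.31556609 -6.19297199]
[0.0002 0.0001 0.0005]
```

View pics/side_overz.png

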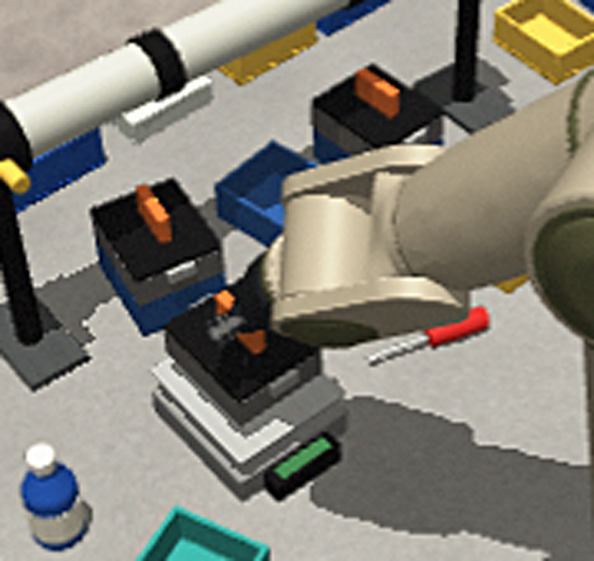

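View pics/top_overz.png

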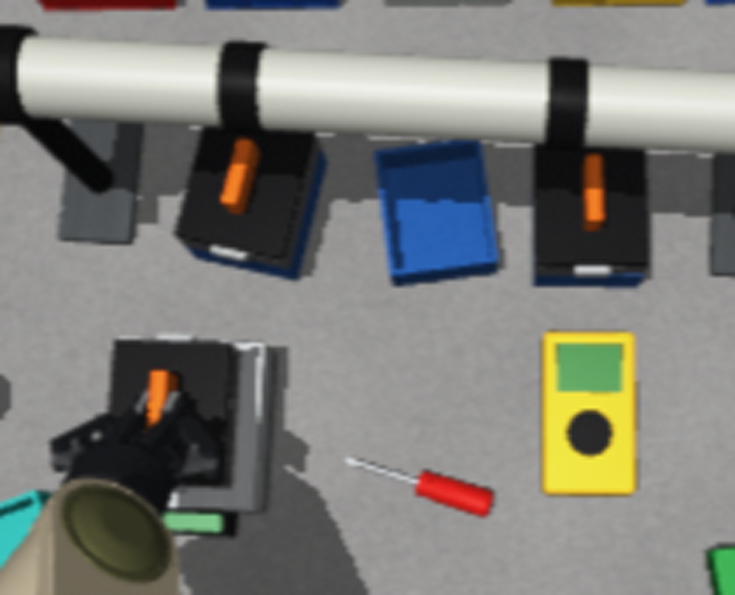

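```bash
python3 -c "
import cv2
a=cv2.imread('pics/side_over.png')[205:275,170:240];cv2.imwrite('pics/s8.png',cv2.resize(cv2.convertScaleAbs(a,alpha=1.3,beta=20),None,fx=8,fy=8,interpolation=2))
a=cv2.imread('pics/top_over.png')[180:245,145:205];cv2.imwrite('pics/t8.png',cv2.resize(cv2.convertScaleAbs(a,alpha=1.3,beta=20),None,fx=9,fy=9,interpolation=2))"
```

```text
(no output)
```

View pics/s8.png

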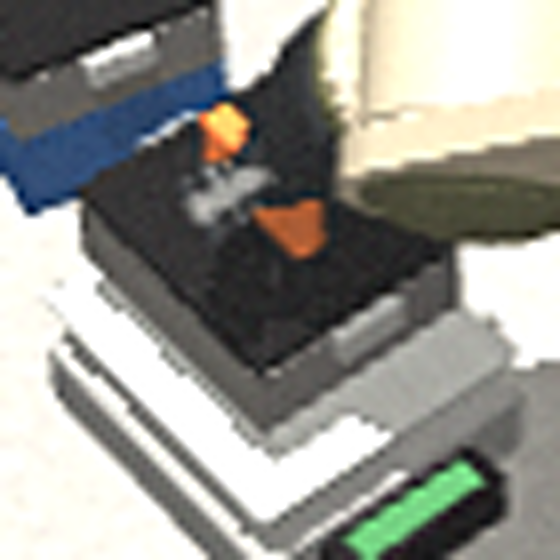

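View pics/t8.png

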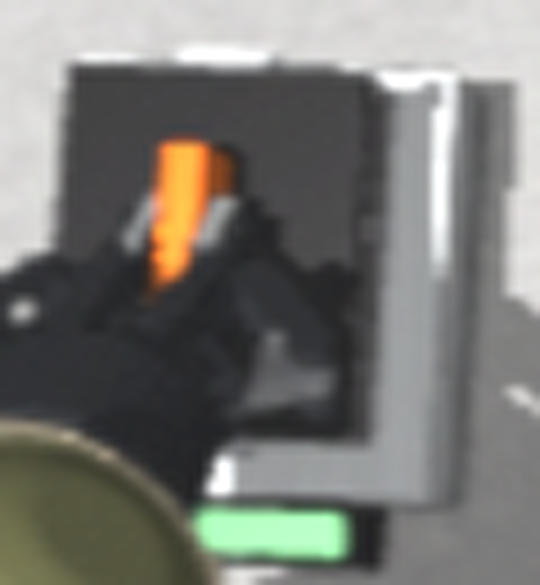

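Run:
```python
from h import *
T=Cam(np.load("top0.npz"));S=Cam(np.load("side0.npz"))
un=lambda p,s,o:(np.array(p,float)+.5)/s-.5+np.array(o)
s=un([(85,188),(262,375),(455,245)],8,(170,205));t=un([(70,65),(360,70),(343,435)],9,(145,180))
z=.133
q=S.plane(s,z)[:,:2];print('side',q.round(4).tolist(),'c',(q[0]+q[2])/2,'yaw',np.arctan2(*(q[0]-q[1])[::-1]),np.linalg.norm(q[0]-q[1]),np.linalg.norm(q[1]-q[2]))
q=T.plane(t,z)[:,:2];print('top',q.round(4).tolist(),'c',(q[0]+q[2])/2,'yaw',np.arctan2(*(q[1]-q[2])[::-1]),np.linalg.norm(q[0]-q[1]),np.linalg.norm(q[1]-q[2]))
print(tri(T,t[0],S,s[0]),tri(T,t[2],S,s[2]))
```

```text
side [[0.4984, 0.2545], [0.3786, 0.2637], [0.3762, 0.1679]] c [0.43729817 0.21117828] yaw -0.07676207087365414 0.12006521835810464 0.09587697282421145
top [[0.5024, 0.2548], [0.4998, 0.1599], [0.3808, 0.1627]] c [0.44155958 0.20876086] yaw -0.023643923011682014 0.09490879530604356 0.11908015542555123
(array([0.50138819, 0.25428712, 0.13107807]), np.float64(0.003202981084056078)) (array([0.38102718, 0.16404623, 0.12587424]), np.float64(0.00047154956120257343))
```

Run:
```python
from h import *
c=np.array([PAN[0]-.0016,PAN[1]-.0004])
P=lambda z:pose([*c,z],PAN[2],0,-1)[0]
env.movel(P(.149),velocity=.04);env.hold(.2);F0=force()[2];print('F0',F0)
z=.149
while z>.128:
    z-=.002 if force(2)[2]<-2.5 else .001
    env.movel(P(z),velocity=.02);env.hold(.15);f=force(3);print(round(z,4),f.round(2),round(st()['clock'],2))
    if f[2]>-.5: break
snap('down')
```

```text
F0 -6.5224223552008835
0.147 [ 0.21 -0.58 -6.18] 18.96
0.145 [ 0.77  0.15 -4.97] 19.57
0.143 [-0.06 -0.23 -4.44] 20.18
0.141 [-0.04 -0.33 -3.72] 20.78
0.139 [ 0.35 -0.33 -3.05] 21.39
0.137 [ 0.04 -0.63 -2.28] 22.0
0.136 [ 0.12 -0.74 -2.  ] 22.61
0.135 [ 0.56 -0.95 -1.46] 23.22
0.134 [ 0.08 -1.01 -1.15] 23.82
0.133 [ 0.67 -1.57 -0.54] 24.43
0.132 [ 0.47 -2.08 -0.29] 25.04
```

```bash
python3 - <<'E'
from h import *
env.release();env.hold(.3);print(force())
s=st();d=R.from_quat(s['ee_rot']).apply([1,0,0]);print(d)
env.movel(s['position']-d*.09,velocity=.1);print(st()['clock'])
q=s['joints'].copy()
q=st()['joints'];q[0]-=.9;q[1]-=.15   # swing clear of the views
env.set_joints(q);env.hold(.3);print(st()['clock'],st()['position']);snap('done')
E
python3 -c "
import cv2
a=cv2.imread('pics/side_done.png')[205:275,170:240];cv2.imwrite('pics/s9.png',cv2.resize(cv2.convertScaleAbs(a,alpha=1.3,beta=20),None,fx=8,fy=8,interpolation=2))
a=cv2.imread('pics/top_done.png')[180:245,145:205];cv2.imwrite('pics/t9.png',cv2.resize(cv2.convertScaleAbs(a,alpha=1.3,beta=20),None,fx=9,fy=9,interpolation=2))"
```

```text
[ 0.28784151 -0.09494232  0.1637099 ]
[ 0.58712832 -0.02764271 -0.80902177]
27.3917
29.1167 [ 0.40802697 -0.17589873  0.25562585]
```

View pics/s9.png

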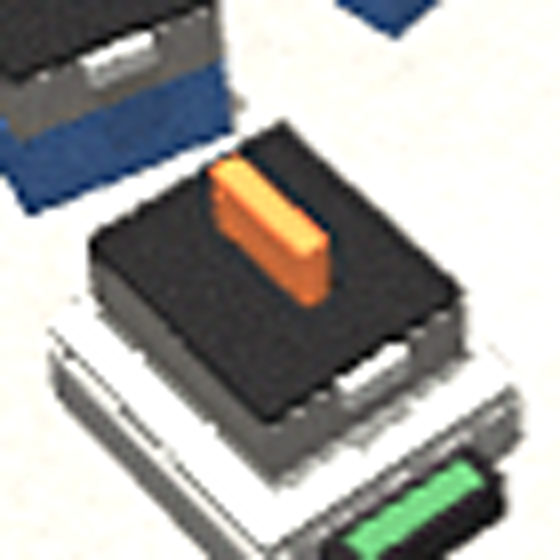

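View pics/t9.png

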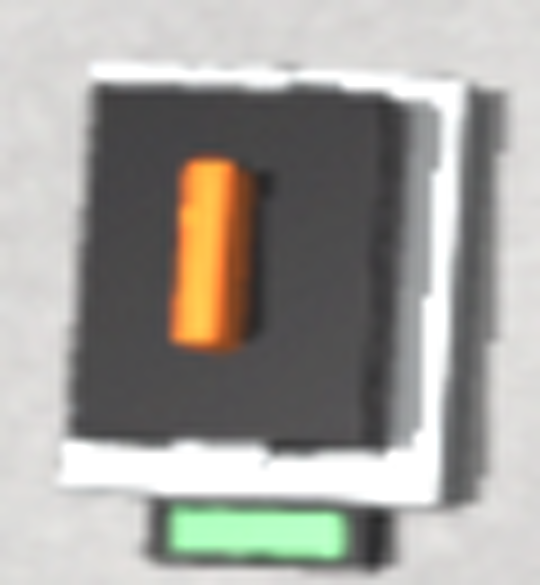

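View pics/side_done.png

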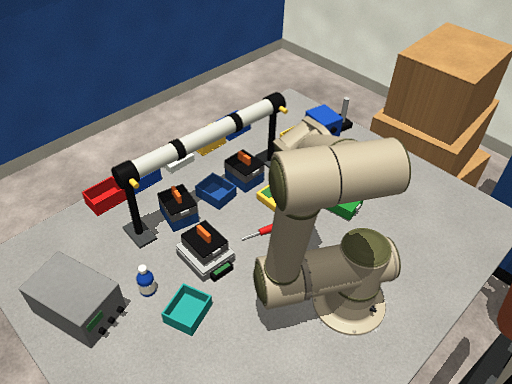

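View pics/top_done.png

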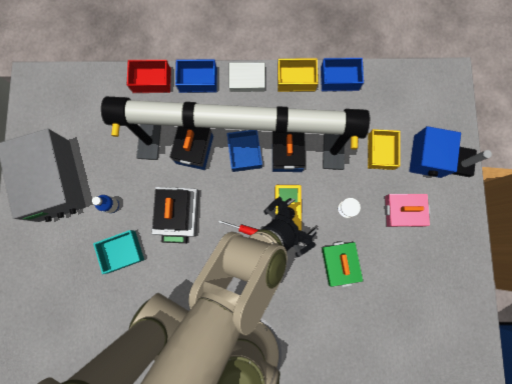

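Run:
```python
from h import *
T=Cam(np.load("top0.npz"));S=Cam(np.load("side0.npz"))
un=lambda p,s,o:(np.array(p,float)+.5)/s-.5+np.array(o)
def rep(n,c,p,z):
    q=c.plane(p,z)[:,:2];v=q[0]-q[3]+q[1]-q[2];w=q[0]-q[1]+q[3]-q[2]
    print(n,q.mean(0).round(4),'yaw',np.arctan2(v[1],v[0]).round(3),np.arctan2(-w[0],w[1]).round(3),np.linalg.norm(v)/2,np.linalg.norm(w)/2)
ls=un([(90,245),(283,122),(462,290),(262,420)],8,(170,205))
lt=un([(95,83),(388,92),(362,447),(72,437)],9,(145,180))
rep('lid side',S,ls,.1045); rep('lid top',T,lt,.1045)
rep('pan top',T,un([(90,65),(470,80),(438,505),(60,487)],9,(145,180)),.0505)
print('lid heights',[tri(T,a,S,b)[0][2].round(4) for a,b in zip(lt,ls)])
for n,b,bs in(("side",(140,140,280,230),0),("top",(170,110,320,170),0)):
  for fn in("0","_done"):
    f=np.load(n+fn+".npz")["frame"];x0,y0,x1,y1=b;m=orange(f)*0;m[y0:y1,x0:x1]=orange(f)[y0:y1,x0:x1]
    for k in cv2.findContours(m,0,1)[0]:
        if cv2.contourArea(k)>15: M=cv2.moments(k);print(n,fn,round(M['m10']/M['m00'],2),round(M['m01']/M['m00'],2),cv2.boundingRect(k))
  f0,f1=[np.load(n+x+".npz")["frame"] for x in("0","_done")]
  cv2.imwrite(f"pics/d_{n}.png",cv2.absdiff(f0,f1)*2)
a=np.load("side_done.npz")["frame"][140:230,150:290,::-1];b=np.load("side0.npz")["frame"][140:230,150:290,::-1]
cv2.imwrite("pics/cmp.png",cv2.resize(np.vstack([b,a]),None,fx=3.3,fy=3.3,interpolation=2))
```

```text
lid side [0.4357 0.212 ] yaw -0.055 -0.036 0.11588850783290462 0.09894474214130113
lid top [0.4399 0.2077] yaw -0.04 -0.042 0.11863291332961268 0.09713324506992747
pan top [0.4394 0.2082] yaw -0.046 -0.053 0.14844755720542813 0.13248488971188926
lid heights [np.float64(0.0973), np.float64(0.0989), np.float64(0.0995), np.float64(0.0972)]
side 0 176.2 194.41 (171, 186, 11, 18)
side 0 214.63 173.48 (208, 167, 15, 14)
side 0 244.26 157.65 (238, 151, 13, 15)
side _done 199.7 227.16 (196, 224, 10, 6)
side _done 176.21 194.37 (171, 186, 11, 18)
side _done 244.04 157.74 (238, 151, 13, 15)
top 0 289.52 144.58 (287, 134, 6, 22)
top 0 243.06 142.98 (240, 132, 7, 22)
top 0 187.72 139.99 (183, 130, 10, 21)
top _done 289.16 144.82 (286, 134, 7, 22)
top _done 187.72 139.99 (183, 130, 10, 21)
```

View pics/cmp.png

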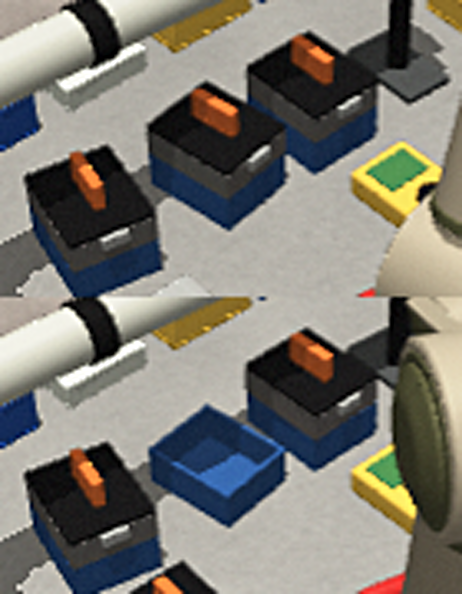

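View pics/d_top.png

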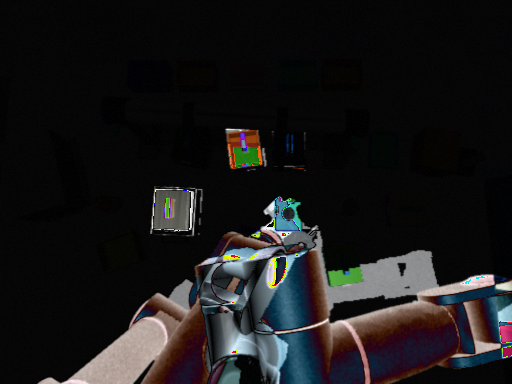

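Run:
```python
from h import *
print(st()['clock'],st()['contact_force'].round(2)); job.hand_in()
```

```text
29.2167 [-0.08 -0.11  0.11]
the job is handed in; nothing more can be done
```

The loaded case was the middle one, case_b. It is now on the scale pan and released, and I handed the job in at 29.2 s.

- **Weighing:** case_c lifted at 2.5 N, which makes it a light one. case_b read 5.7 N on the first lift and 6.1–6.5 N once clear of its tray (about 0.63 kg). I did not lift case_a, because the two readings already settled which case was loaded.
- **Placing:** I lowered case_b about 15 mm past first contact, until the pan carried nearly all the weight (0.3 N left on the tool), then opened the fingers and backed away.
- **Centring and yaw:** the top view puts the lid centre within about 0.5 mm of the pan centre in x and y. The lid's yaw is about −0.04 rad against −0.05 for the pan.
- **Light cases and surroundings:**
    - case_a is unchanged in both pictures.
    - case_c's grip is within about 1 mm of where it started and sits at the same level in the side view, so I take it as seated.
    - tray_b looks unmoved, and nothing else in view looks disturbed. The arm hid parts of the multimeter and screwdriver in the last pictures.
- **Disagreements:**
    - The two cameras differ by about 4 mm in absolute position, so I compared case and pan within each view separately.
    - Two-view heights came out mostly 3–8 mm below the given ones, so I used the given heights; contact came where they predicted.
    - The guard tripped at 8 N when I set case_c back down. By then the tool was within 0.1 mm of the original grasp height.

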